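# Slide a worn press plate off the bench lip into the scrap bin

### The arm

A 7-joint arm with a two-finger parallel gripper is mounted at the origin on the work surface. World frame = base frame: x ahead of the robot, y to its left, z up, the work surface at z = 0. Lengths are in m, angles in rad, forces in N, time in s.
With the tool pointing down it reaches from about 0.425 to 0.925 m from the base axis. Payload 6.8 kg.
Tool frame: the origin (TCP) lies on the mounting face of the last link; the fingertips stand 173 mm ahead of it and the grasp point (between the pads) lies 155 mm ahead of it; z points along the fingers, y is the line along which they close (so a half turn about z gives the same grasp; the last joint's range is limited). The gripper opens to 85 mm and grips with 20 to 120 N. Pads are 22 mm wide; open, the fingers measure 114 mm over their backs; the gripper's body (76 mm by 85 mm) begins 54 mm behind the grasp point. The pads swing forward as they close: fully open they stand 13 mm farther back than shut.
Start: joints at [1.119, 0.477, 0.022, 1.555, -0.011, 1.109, -0.083], TCP at [0.228, -0.636, 0.405] pointing down, gripper open.
Joint ranges: [-2.96, 2.96], [-0.34, 2.1], [-1.41, 1.46], [0.24, 2.44], [-1.37, 4.51], [0.17, 1.92], [-2.96, 2.96]. Speed limits (rad/s): [2.39, 2.39, 3.14, 3.14, 3.14, 3.14, 3.14].

### API

Orientations are given as a rotation vector (axis times angle).
In Python, from bench import r gives the robot as it stands.
- The arm moves only by the tool arm_command, never from a script. Its argument "plan" is a list of rows, each an object of numbers: "claw": the closure, from 0 (fully open) to 1 (shut); "tx", "ty", "tz": the shift along the tool's x, y, z in m; "ax", "ay", "az": the turn, a rotation vector about the tool's x, y, z in degrees. A call has exactly 10 rows; each row shifts and turns the commanded pose from where the row before left it, along the tool's axes as they then stand; what a row does not reach is not made up. A row lasts 1/12 s, in which the tool goes at most 41.7 mm and 7.16 degrees, less where a joint would pass 70% of its speed; a pose out of reach is approached as far as the arm can. A call is refused whole if a number of a shift passes 0.0417 or a number of a turn 7.16, either way. A call with a gripper value outside its range is refused whole. The fingers move at their own pace and stop on an object; "squeeze" is the grip in N (left out, the last holds). Time passes only in rows, so rows that do not move let the fingers close, or fill a call up. It gives the time, the measured TCP pose, the force, the opening and the grip force at its end, in the units of the state.
- r.get_obs(): the state, without advancing time (a new reading comes with each control period).
- r.grab_frame(name): name is "side" or "top"; returns the picture (480x640x3 uint8, red, green, blue); there is no depth.
- r.camera_model(name): a dict with "fx", "fy", "cx", "cy" (pixels), "position" and "orientation" of the camera in the world. Camera axes: x right, y up, looking along -z (the intrinsics and any distortion apply to the point x, -y, -z); pixel columns grow to the right and rows downward; lengths in m; the calibration is good to about 2 mm. A picture is of the moment at which its call begins. camera_model takes no time and is no camera call.
- r.hand_in(): hands the job in; it is judged then, once.
Trained networks look in the newest picture that a camera, given by its name, has taken for a name from the list of things; names that differ only in an ending like _2 or _b are one class to them, and where a whole thing is asked for, a point or a joint stands for the part that bears it (a point fixed in the world has none). Each returns a list of dicts, best first, with "confidence" (0 to 1); they miss things now and then, are a little off and sometimes report something else, mostly with a low value. They report only what shows in the picture. A call takes as long as a camera call. They do not tell look-alikes from the thing itself.
- r.boxes_of(target, camera): "location" ([x, y, z] in m, in the coordinates of the camera as it stood for that picture, good to about 4 mm: the middle of the surface that is visible of it).
- r.tip_of(target, camera): "location" ([x, y, z] in m, in the coordinates of the camera as it stood for that picture, good to about 4 mm: a listed point, or the origin of a listed thing).
The state is a dict: "clock": time; "joints": joint angles; "qvel": joint speeds; "tau": joint torques, N m; "tcp_pos": TCP position; "orientation": TCP orientation; "contact_force": force on the tool from outside, world axes, zero at the start; "moment": the same for the moment, N m; "grip_width": finger opening in m; "gripper_force": force on a finger pad.
Only numpy, scipy, OpenCV 4.12 (cv2) and the standard library are available. Lean on these libraries where they do the work, as an engineer would, in place of code of your own. Each camera call takes 0.05 s, during which the arm holds its last target. There are 200 camera calls.

### The job

Slide the red gate fully open by its black knob, then, without picking it up, slide the worn orange-faced plate along its channel and over the lip of the bench so that it drops into the blue scrap bin hung below. Press on the plate only as hard as a fingertip would (never more than 20 newtons), and leave the hangers, the wheel chock and the bowl of rings alone.

Things in the scene. Friction and masses are not known exactly. Their poses are not given: they have to be found in the camera images.
- chute: Fixed aluminium chute board at the bench's far edge with a straight plywood-walled channel. Origin: channel centre line, bench level (z = 0), directly under the lip where things drop. x runs along the channel, out over the lip; y across; z up. Board 160 mm wide, back to x = -148 mm. Channel 62 mm wide inside, floor 8 mm up, wall tops 34 mm up.
- lip (a point): Middle of the lip: the end of the channel floor, 8 mm above bench level, over which the plate must drop. The channel's side walls stop 25 mm before it, leaving room for the gate. The floor's friction coefficient against the plate is about 0.5.
- channel_back (a point): Foot of the channel's closed back wall, on the centre line at floor level: 132 mm behind the lip. The back wall is 10 mm thick and 26 mm above the floor, like the side walls.
- gate (a joint): Red sliding gate bar closing the channel just before the lip (chute x = -22 to -10 mm, 62 mm long, top 30 mm above bench level). Value in m: about 0 closed, 0.075 fully open against its stop. It slides along the chute's +y, stays where it is left, and takes about 3 N. Closed, it blocks the plate.
- gate_knob (a point): On the axis of the gate's upright black knob, a round post 16 mm in diameter standing from 30 to 72 mm above bench level. The point is 58 mm above bench level and moves with the gate (chute x = -16 mm, y = gate value).
- plate: Loose worn steel plate lying flat in the channel, 90 mm (x, along the channel) by 57 mm, 0.35 to 0.6 kg, orange urethane face 88 by 55 mm. Origin: centre of underside. Its thickness is worn and NOT measured: 12 to 22 mm, find the top by touch. The face is stiff: about 20 N per mm. Face friction about 1.2: 8 to 14 N of downward press drags it; too little slips.
- plate_rear (a point): Middle of the lower rear edge of the plate (45 mm behind its origin), at first only a few mm from the back wall, with 2.5 mm free at either side, so that no finger fits round the plate and it must be dragged by its face. It tips over the lip once its middle is past the lip and nothing presses on its rear. Dragged forward, it leaves room behind it.
- bin: Blue open-topped steel scrap bin fixed below the lip: 190 mm (x, along the chute's x) by 150 mm, 80 mm tall, walls 4 mm. Origin: centre of its underside, at chute x = 70 mm, y = 0, 145 mm below bench level; its rim is 65 mm below bench level.
- hanger_a: Bystander: bare aluminium skateboard truck hanger lying flat, 200 mm over its steel axle (its y), 80 mm along x, up to 22 mm high. Origin: underneath the middle of the axle.
- hanger_b: Bystander: a second hanger like hanger_a.
- chock: Bystander: green silicone wheel chock, 80 x 60 mm and 39 mm high. Origin: centre of its underside.
- ring_bowl: Bystander: white bowl of black speed rings, 120 mm across the rim and 45 mm high. Origin: centre of its underside.
There are look-alikes about, which are no part of the job. What is shaped like the plate but white is not meant.

How it is judged:
On the way, in this order (a step that is already met when the one before it is completed fails the run):
1. the gate is fully open (within 8 mm of its stop) while the plate still lies in the channel (value of joint gate above 0.067 m and x of plate in the frame of chute below -0.07 m), for 0.1 s.
2. the plate slides flat along the channel until its front stands out over the lip (x of plate in the frame of chute between -0.035 and 0.03 m and z of plate in the frame of chute above 0.003 m and angle between plate's own z axis and vertical below 0.15 rad), for 0.05 s.
At the end, for the whole second after the job is handed in: The plate lies at rest in the blue bin (its origin within the bin's walls and below its rim) and the gate stands open (within 15 mm of its stop) (x of plate in the frame of bin between -0.095 and 0.095 m and y of plate in the frame of bin between -0.075 and 0.075 m and z of plate in the frame of bin between 0 and 0.07 m and linear speed of plate below 0.03 m/s and value of joint gate above 0.06 m); the robot touches nothing.
It fails at once if the plate is pressed or pushed with more than 22 N (contact force between the fingers and plate above 22 N).
It fails at once if the plate is picked up (its middle more than 30 mm above the channel floor) (z of plate in the frame of chute above 0.038 m).
It fails at once if a bystander (hanger, chock or bowl) is moved by more than 15 mm (distance of any of hanger_a, hanger_b, chock, ring_bowl from where it was at the start of the episode above 0.015 m).
It also fails if it takes over 62 s, if anything falls off the work surface, if the arm or the gripper's body presses on something with over 40 N, if the wrist force passes 120 N, or if a joint passes its speed limit or range.

## Working session

There is one attempt and no reset: what is moved stays moved. The work goes in short steps, Python scripts to look and compute and a tool call to move; the robot and the scene stay as the last step left them, time stands still between calls to the robot, and variables do not carry over. Pictures are saved under pics/ and viewed, at most 10 in all, crops included, and the job is handed in when it is done.

Besides the shell and the picture viewer there is one more tool, called after ">>>" as name(argument=value, ...), one argument or row to a line, values as JSON. arm_command: Moves the arm, as the interface text tells. Its arguments: {"type":"object","properties":{"plan":{"type":"array","items":{"type":"object","properties":{"claw":{"type":"number"},"tx":{"type":"number"},"ty":{"type":"number"},"tz":{"type":"number"},"ax":{"type":"number"},"ay":{"type":"number"},"az":{"type":"number"}}}},"squeeze":{"type":"number"}},"required":["plan"]}

```bash
mkdir -p pics; cat > h.py <<'E'
import numpy as np,cv2
from scipy.spatial.transform import Rotation as R
from bench import r
def rot(o):
    o=np.array(o,float)
    return R.from_rotvec(o).as_matrix() if o.shape==(3,) else (o if o.shape==(3,3) else R.from_quat(o).as_matrix())
def c2w(cam,p):
    m=r.camera_model(cam); return rot(m['orientation'])@np.array(p)+np.array(m['position'])
def w2p(cam,p):
    m=r.camera_model(cam); q=rot(m['orientation']).T@(np.array(p)-np.array(m['position']))
    return m['cx']+m['fx']*q[0]/-q[2], m['cy']+m['fy']*-q[1]/-q[2]
def find(f,n,cam):
    for d in getattr(r,f)(n,cam):
        w=c2w(cam,d['location']); print(cam,f,n,round(d['confidence'],2),w.round(4),np.round(w2p(cam,w)))
E
python3 - <<'E'
from h import *
for c in('top','side'):
    cv2.imwrite(f'pics/{c}0.png',r.grab_frame(c)[:,:,::-1]); print(r.camera_model(c))
    for n in('chute','lip','channel_back','gate_knob','plate','plate_rear','bin'): find('tip_of',n,c)
print(r.get_obs())
E
```

```text
{'fx': 597.4012267709696, 'fy': 597.4012267709696, 'cx': 321.8590147944149, 'cy': 244.89787073953158, 'position': array([0.30785374, 0.08826092, 1.65251576]), 'orientation': array([ 0.08784545, -0.10849044, -1.58915846])}
top tip_of chute 0.68 [0.6593 0.0986 0.0066] [309. 194.]
top tip_of chute 0.63 [ 6.547e-01  9.690e-02 -4.000e-04] [309. 196.]
top tip_of lip 0.61 [0.6584 0.0965 0.0077] [309. 194.]
top tip_of lip 0.33 [ 0.4195 -0.2089 -0.0009] [421. 277.]
top tip_of channel_back 0.87 [0.5268 0.1014 0.0076] [308. 241.]
top tip_of channel_back 0.22 [ 4.583e-01 -6.470e-02 -3.000e-04] [369. 264.]
top tip_of gate_knob 0.66 [0.6408 0.1041 0.0586] [307. 196.]
top tip_of plate 0.95 [0.3221 0.1671 0.0021] [286. 315.]
top tip_of plate 0.93 [0.5765 0.099  0.0059] [309. 223.]
top tip_of plate 0.92 [0.4863 0.5379 0.0058] [151. 258.]
top tip_of plate_rear 0.86 [0.5289 0.1033 0.0083] [308. 240.]
top tip_of plate_rear 0.83 [0.2809 0.1629 0.0005] [288. 330.]
top tip_of plate_rear 0.76 [ 0.4997  0.4956 -0.0009] [167. 253.]
top tip_of plate_rear 0.32 [ 0.4296  0.1556 -0.0045] [290. 276.]
top tip_of bi
[... 1163 characters left out ...]

{'clock': 0.8, 'joints': array([ 1.11890545,  0.47697424,  0.02239966,  1.55541344, -0.01154028,
        1.10928855, -0.0830987 ]), 'qvel': array([ 0.00022178, -0.00317272, -0.00051586,  0.00018433,  0.00079979,
        0.00076532,  0.00090054]), 'tau': array([-1.35799677e-03, -5.96281636e+01,  1.60603087e+00, -2.81538051e+01,
        1.26082631e-02,  1.69539260e-03, -1.20831584e-05]), 'tcp_pos': array([ 0.22752527, -0.63550443,  0.40471949]), 'orientation': array([3.09527253e+00, 5.37306480e-01, 9.42838862e-05]), 'contact_force': array([-0.1038212 ,  0.13936831, -0.71779447]), 'moment': array([ 0.04240779, -0.04759588, -0.00036348]), 'gripper_force': 0.0, 'grip_width': 0.08520908958938592}
```

View pics/top0.png

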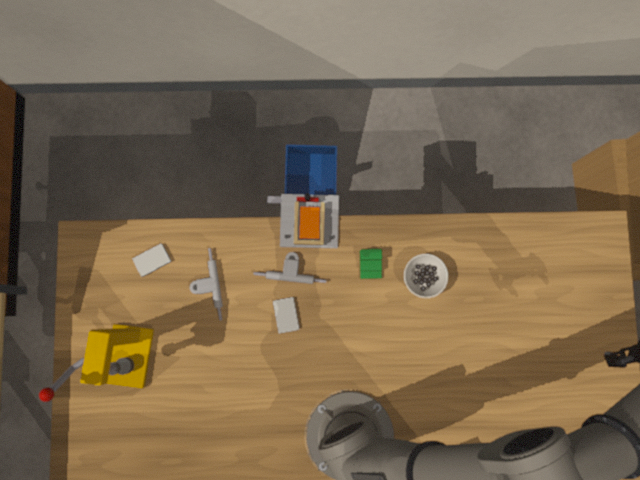

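View pics/side0.png

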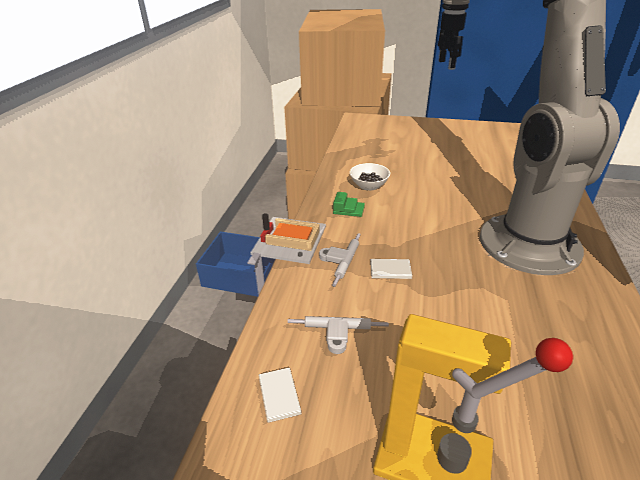

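Candidates for the plate in the top view: the orange one in the channel at (310,222), and white look-alikes at (286,315) and (152,259). I choose the orange one. I'll check it in a crop and refine the chute pose.

```bash
python3 - <<'E'
from h import *
im=cv2.imread('pics/top0.png'); m=r.camera_model('top'); M=rot(m['orientation']);P=np.array(m['position'])
def p2w(u,v,z):
    d=M@np.array([(u-m['cx'])/m['fx'],-(v-m['cy'])/m['fy'],-1]); return P+d*(z-P[2])/d[2]
hsv=cv2.cvtColor(im,cv2.COLOR_BGR2HSV)
for n,lo,hi,z in(('orange',(5,190,150),(16,255,255),.025),('red',(0,150,60),(4,255,255),.03),('blue',(100,120,40),(125,255,255),-.065)):
    k=cv2.inRange(hsv,lo,hi); k[:140]=0;k[260:]=0;k[:,:260]=0;k[:,350:]=0
    pts=np.array([p2w(u,v,z)[:2] for v,u in np.argwhere(k)])
    rc=cv2.minAreaRect((pts*1000).astype(np.float32)); print(n,len(pts),pts.mean(0).round(4),rc)
cv2.imwrite('pics/crop.png',cv2.resize(im[185:255,260:350],None,fx=8,fy=8,interpolation=cv2.INTER_CUBIC))
for c in('top','side'):
  for i in range(4):
    r.grab_frame(c)
    for n in('lip','channel_back','gate_knob','plate'):
      l=[c2w(c,d['location']) for d in r.tip_of(n,c)]
      l=[x for x in l if np.hypot(x[0]-.6,x[1]-.1)<.09]
      if l: print(c,n,l[0].round(4))
E
```

```text
orange 584 [0.5756 0.0986] ((576.0244750976562, 97.46817779541016), (52.556556701660156, 83.8182601928711), 88.8694839477539)
red 62 [0.6394 0.1028] ((638.6842651367188, 101.79847717285156), (58.267093658447266, 10.846126556396484), 85.03194427490234)
blue 2265 [0.7524 0.0902] ((749.1032104492188, 91.96367645263672), (149.37335205078125, 145.13992309570312), 87.06398010253906)
top lip [0.656  0.0968 0.0067]
top channel_back [0.5257 0.1007 0.0084]
top gate_knob [0.6395 0.1005 0.0583]
top plate [0.5774 0.0968 0.0047]
top lip [0.659  0.0996 0.0081]
top channel_back [0.5245 0.1023 0.0082]
top gate_knob [0.6384 0.1033 0.0563]
top plate [0.5765 0.0965 0.0066]
top lip [0.657  0.0984 0.007 ]
top channel_back [0.5231 0.1043 0.0058]
top gate_knob [0.641  0.0999 0.0562]
top plate [0.5763 0.0989 0.0058]
top lip [0.6565 0.0997 0.0064]
top gate_knob [0.6413 0.1018 0.0556]
top plate [0.575  0.0951 0.0064]
side lip [0.6594 0.0974 0.0077]
side channel_back [0.5264 0.1037 0.0071]
side gate_knob [0.6446 0.0975 0.0601]
side plate [0.5828 0.1004 0.0086]
side lip [0.6577 0.0938 0.0095]
side channel_back [0.5264 0.1066 0.008 ]
side gate_knob [0.5846 0.1002 0.0087]
side plate [0.5816 0.0995 0.0079]
side lip [0.6588 0.0929 0.0054]
side channel_back [0.5252 0.1064 0.0081]
side gate_knob [0.6454 0.1005 0.0557]
side plate [0.5815 0.1    0.009 ]
side channel_back [0.5299 0.1064 0.0072]
side gate_knob [0.6449 0.0982 0.0614]
side plate [0.5837 0.0971 0.0076]
```

View pics/crop.png

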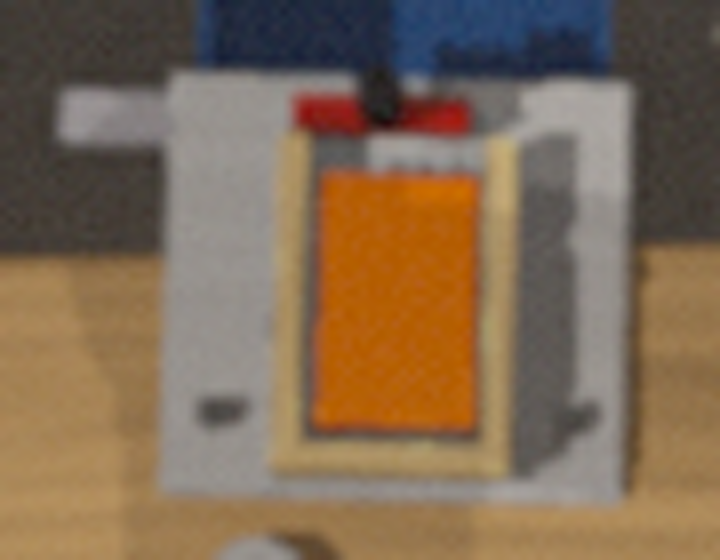

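The crop confirms the orange face in the plywood channel. The gate is closed with its knob at about (307,197), and the gate's open side is to the left (+y). Moving now.

>>> arm_command(
  plan=[
    {"claw":1,"tx":0.03,"ty":-0.025},
    {"claw":1,"tx":0.03,"ty":-0.025},
    {"claw":1,"tx":0.03,"ty":-0.025},
    {"claw":1,"tx":0.03,"ty":-0.025},
    {"claw":1,"tx":0.03,"ty":-0.025},
    {"claw":1,"tx":0.03,"ty":-0.025},
    {"claw":1,"tx":0.03,"ty":-0.025},
    {"claw":1,"tx":0.03,"ty":-0.025},
    {"claw":1,"tx":0.03,"ty":-0.025},
    {"claw":1,"tx":0.03,"ty":-0.025},
  ],
  squeeze=30,
)

```text
invalid input at $.plan[0]: expected keys claw, tx, ty, tz, ax, ay, az
```

>>> arm_command(
  plan=[
    {"claw":1,"tx":0.03,"ty":-0.025},
    {"claw":1,"tx":0.03,"ty":-0.025},
    {"claw":1,"tx":0.03,"ty":-0.025},
    {"claw":1,"tx":0.03,"ty":-0.025},
    {"claw":1,"tx":0.03,"ty":-0.025},
    {"claw":1,"tx":0.03,"ty":-0.025},
    {"claw":1,"az":5.65},
    {"claw":1,"az":5.65},
    {"claw":1,"az":5.65},
    {"claw":1,"az":5.65},
  ],
)

```text
invalid input at $.plan[0]: expected keys claw, tx, ty, tz, ax, ay, az
```

```bash
cat >> h.py <<'E'
lip=np.array([.6585,.097]);yaw=np.radians(-2.9)
u=np.array([np.cos(yaw),np.sin(yaw)]);v=np.array([-u[1],u[0]])
def st():
    o=r.get_obs();T=rot(o['orientation']);p=np.array(o['tcp_pos']);t=p+T[:,2]*.173
    d=t[:2]-lip; print('t',round(o['clock'],2),'tip',t.round(4),'chute mm',(1000*np.array([d@u,d@v])).round(1),'yaw',np.degrees(np.arctan2(T[1,0],T[0,0])).round(2),'zax',T[:,2].round(4),'F',np.round(o['contact_force'],1),'w',o['grip_width'])
    return T,t
def to(cx,cy,z):
    T,t=st(); g=np.r_[lip+u*cx/1000+v*cy/1000,z]; print('tool shift',(T.T@(g-t)).round(4))
E
python3 -c "
from h import *
to(-16,-42,.10)"
```

```text
t 2.8 tip [ 0.2275 -0.6355  0.2317] chute mm [-393.4 -753.4] yaw 19.7 zax [ 0.  0. -1.] F [0.1 0.6 0.3] w 0.08565734293336282
tool shift [ 0.6217 -0.5118  0.1317]
```

All keys are required.

>>> arm_command(
  plan=[
    {"claw":1,"tx":0.031,"ty":-0.0255,"tz":0,"ax":0,"ay":0,"az":0},
    {"claw":1,"tx":0.031,"ty":-0.0255,"tz":0,"ax":0,"ay":0,"az":0},
    {"claw":1,"tx":0.031,"ty":-0.0255,"tz":0,"ax":0,"ay":0,"az":0},
    {"claw":1,"tx":0.031,"ty":-0.0255,"tz":0,"ax":0,"ay":0,"az":0},
    {"claw":1,"tx":0.031,"ty":-0.0255,"tz":0,"ax":0,"ay":0,"az":0},
    {"claw":1,"tx":0.031,"ty":-0.0255,"tz":0,"ax":0,"ay":0,"az":0},
    {"claw":1,"tx":0.031,"ty":-0.0255,"tz":0,"ax":0,"ay":0,"az":0},
    {"claw":1,"tx":0.031,"ty":-0.0255,"tz":0,"ax":0,"ay":0,"az":0},
    {"claw":1,"tx":0.031,"ty":-0.0255,"tz":0,"ax":0,"ay":0,"az":0},
    {"claw":1,"tx":0.031,"ty":-0.0255,"tz":0,"ax":0,"ay":0,"az":0},
  ],
  squeeze=30,
)

```text
clock: 3.63
tcp_pos: [0.434, -0.2891, 0.4051]
orientation: [3.095, 0.537, 0.001]
contact_force: [1.3, -0.1, -0.4]
grip_width: 0.0003
gripper_force: 0.0
```

>>> arm_command(
  plan=[
    {"claw":1,"tx":0.031,"ty":-0.0255,"tz":0,"ax":0,"ay":0,"az":0},
    {"claw":1,"tx":0.031,"ty":-0.0255,"tz":0,"ax":0,"ay":0,"az":0},
    {"claw":1,"tx":0.031,"ty":-0.0255,"tz":0,"ax":0,"ay":0,"az":0},
    {"claw":1,"tx":0.031,"ty":-0.0255,"tz":0,"ax":0,"ay":0,"az":0},
    {"claw":1,"tx":0.031,"ty":-0.0255,"tz":0,"ax":0,"ay":0,"az":0},
    {"claw":1,"tx":0.031,"ty":-0.0255,"tz":0,"ax":0,"ay":0,"az":0},
    {"claw":1,"tx":0,"ty":0,"tz":0,"ax":0,"ay":0,"az":5.65},
    {"claw":1,"tx":0,"ty":0,"tz":0,"ax":0,"ay":0,"az":5.65},
    {"claw":1,"tx":0,"ty":0,"tz":0,"ax":0,"ay":0,"az":5.65},
    {"claw":1,"tx":0,"ty":0,"tz":0,"ax":0,"ay":0,"az":5.65},
  ],
)

```text
clock: 4.47
tcp_pos: [0.5571, -0.0839, 0.4047]
orientation: [3.14, -0.086, 0.0]
contact_force: [-0.1, 0.9, -0.4]
grip_width: 0.0003
gripper_force: 0.0
```

```bash
python3 -c "
from h import *
to(-16,-42,.10)"
```

```text
t 4.47 tip [ 0.5571 -0.084   0.2317] chute mm [ -92.1 -185.9] yaw -3.15 zax [ 0.e+00 -1.e-04 -1.e+00] F [-0.1  0.9 -0.4] w 0.0002624136669234719
tool shift [ 0.0755 -0.1442  0.1317]
```

>>> arm_command(
  plan=[
    {"claw":1,"tx":0.015,"ty":-0.029,"tz":0,"ax":0,"ay":0,"az":0},
    {"claw":1,"tx":0.015,"ty":-0.029,"tz":0,"ax":0,"ay":0,"az":0},
    {"claw":1,"tx":0.015,"ty":-0.029,"tz":0,"ax":0,"ay":0,"az":0},
    {"claw":1,"tx":0.015,"ty":-0.029,"tz":0,"ax":0,"ay":0,"az":0},
    {"claw":1,"tx":0.0155,"ty":-0.0282,"tz":0,"ax":0,"ay":0,"az":0},
    {"claw":1,"tx":0,"ty":0,"tz":0.04,"ax":0,"ay":0,"az":0},
    {"claw":1,"tx":0,"ty":0,"tz":0.04,"ax":0,"ay":0,"az":0},
    {"claw":1,"tx":0,"ty":0,"tz":0.04,"ax":0,"ay":0,"az":0},
    {"claw":1,"tx":0,"ty":0,"tz":0.04,"ax":0,"ay":0,"az":0},
    {"claw":1,"tx":0,"ty":0,"tz":0.025,"ax":0,"ay":0,"az":0},
  ],
)

```text
clock: 5.3
tcp_pos: [0.6383, 0.0557, 0.2156]
orientation: [3.14, -0.079, -0.007]
contact_force: [-0.7, 0.4, -0.6]
grip_width: -0.0002
gripper_force: 0.0
```

```bash
python3 -c "
from h import *
to(-16,-42,.045)
for c in('top','side'):cv2.imwrite('pics/%s1.png'%c,r.grab_frame(c)[:,:,::-1])
a=cv2.imread('pics/top1.png')[150:260,240:380];b=cv2.imread('pics/side1.png')[170:290,190:350]
cv2.imwrite('pics/c1.png',np.hstack([cv2.resize(a,(400,314)),cv2.resize(b,(400,314))]))"
```

```text
t 5.3 tip [0.6375 0.0556 0.0426] chute mm [-18.9 -42.4] yaw -2.89 zax [-4.4e-03 -8.0e-04 -1.0e+00] F [-0.7  0.4 -0.6] w -0.00023711343696598713
tool shift [ 0.0029 -0.0004 -0.0024]
```

View pics/c1.png

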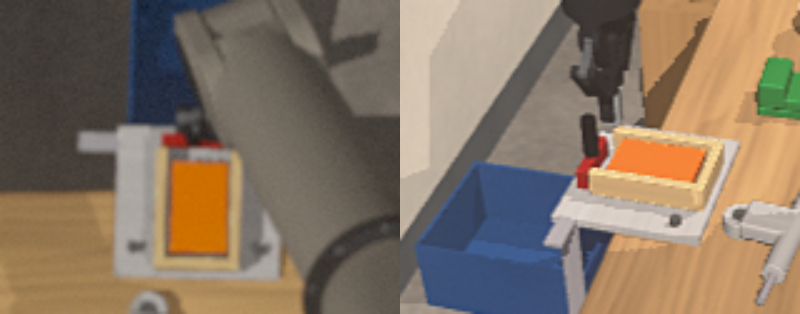

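The closed fingers stand on the −y side of the knob (crop: knob at (188,125) and (590,135), fingers just behind it). Pushing +y.

>>> arm_command(
  plan=[
    {"claw":1,"tx":0.003,"ty":-0.006,"tz":-0.002,"ax":0,"ay":0,"az":0},
    {"claw":1,"tx":0,"ty":-0.008,"tz":0,"ax":0,"ay":0,"az":0},
    {"claw":1,"tx":0,"ty":-0.008,"tz":0,"ax":0,"ay":0,"az":0},
    {"claw":1,"tx":0,"ty":-0.008,"tz":0,"ax":0,"ay":0,"az":0},
    {"claw":1,"tx":0,"ty":-0.008,"tz":0,"ax":0,"ay":0,"az":0},
    {"claw":1,"tx":0,"ty":-0.008,"tz":0,"ax":0,"ay":0,"az":0},
    {"claw":1,"tx":0,"ty":-0.008,"tz":0,"ax":0,"ay":0,"az":0},
    {"claw":1,"tx":0,"ty":-0.008,"tz":0,"ax":0,"ay":0,"az":0},
    {"claw":1,"tx":0,"ty":-0.008,"tz":0,"ax":0,"ay":0,"az":0},
    {"claw":1,"tx":0,"ty":-0.008,"tz":0,"ax":0,"ay":0,"az":0},
  ],
)

```text
clock: 6.23
tcp_pos: [0.6466, 0.1345, 0.2217]
orientation: [3.14, -0.079, -0.0]
contact_force: [0.3, -3.1, 2.2]
grip_width: 0.0001
gripper_force: 1.6
```

```bash
python3 -c "
from h import *
to(-16,60,.045)
for c in('top','side'):
  r.grab_frame(c);find('tip_of','gate_knob',c)"
```

```text
t 6.23 tip [0.6466 0.1344 0.0487] chute mm [-13.8  36.8] yaw -2.9 zax [-2.e-04 -2.e-04 -1.e+00] F [ 0.3 -3.1  2.2] w 0.00011330576349684147
tool shift [-0.0022 -0.0232  0.0037]
top tip_of gate_knob 0.39 [0.6436 0.154  0.0547] [288. 196.]
side tip_of gate_knob 0.77 [0.648  0.155  0.0593] [257. 230.]
side tip_of gate_knob 0.63 [ 0.7321  0.0927 -0.1448] [243. 274.]
```

>>> arm_command(
  plan=[
    {"claw":1,"tx":-0.002,"ty":-0.003,"tz":0,"ax":0,"ay":0,"az":0},
    {"claw":1,"tx":0,"ty":-0.003,"tz":0,"ax":0,"ay":0,"az":0},
    {"claw":1,"tx":0,"ty":-0.003,"tz":0,"ax":0,"ay":0,"az":0},
    {"claw":1,"tx":0,"ty":-0.002,"tz":0,"ax":0,"ay":0,"az":0},
    {"claw":1,"tx":0,"ty":-0.002,"tz":0,"ax":0,"ay":0,"az":0},
    {"claw":1,"tx":0,"ty":-0.002,"tz":0,"ax":0,"ay":0,"az":0},
    {"claw":1,"tx":0,"ty":-0.001,"tz":0,"ax":0,"ay":0,"az":0},
    {"claw":1,"tx":0,"ty":-0.001,"tz":0,"ax":0,"ay":0,"az":0},
    {"claw":1,"tx":0,"ty":0,"tz":0,"ax":0,"ay":0,"az":0},
    {"claw":1,"tx":0,"ty":0,"tz":0,"ax":0,"ay":0,"az":0},
  ],
)

```text
clock: 7.27
tcp_pos: [0.6452, 0.1501, 0.2213]
orientation: [3.139, -0.08, -0.002]
contact_force: [-2.4, -4.9, -0.7]
grip_width: -0.0002
gripper_force: 2.3
```

>>> arm_command(
  plan=[
    {"claw":1,"tx":0,"ty":-0.001,"tz":0,"ax":0,"ay":0,"az":0},
    {"claw":1,"tx":0,"ty":-0.001,"tz":0,"ax":0,"ay":0,"az":0},
    {"claw":1,"tx":0,"ty":0,"tz":0,"ax":0,"ay":0,"az":0},
    {"claw":1,"tx":0,"ty":0,"tz":0,"ax":0,"ay":0,"az":0},
    {"claw":1,"tx":0,"ty":0,"tz":0,"ax":0,"ay":0,"az":0},
    {"claw":1,"tx":0,"ty":0,"tz":0,"ax":0,"ay":0,"az":0},
    {"claw":1,"tx":0,"ty":0,"tz":0,"ax":0,"ay":0,"az":0},
    {"claw":1,"tx":0,"ty":0,"tz":0,"ax":0,"ay":0,"az":0},
    {"claw":1,"tx":0,"ty":0,"tz":0,"ax":0,"ay":0,"az":0},
    {"claw":1,"tx":0,"ty":0,"tz":0,"ax":0,"ay":0,"az":0},
  ],
)

```text
clock: 8.1
tcp_pos: [0.6453, 0.1506, 0.2213]
orientation: [3.137, -0.082, -0.003]
contact_force: [-3.5, -7.7, 0.7]
grip_width: 0.0
gripper_force: 4.0
```

```bash
python3 -c "
from h import *
to(-16,60,.045)
for c in('top','side'):
  for i in range(2): r.grab_frame(c);find('tip_of','gate_knob',c)"
```

```text
t 8.1 tip [0.6449 0.15   0.0483] chute mm [-16.2  52.3] yaw -3.0 zax [-0.0021 -0.0034 -1.    ] F [-3.5 -7.7  0.7] w 4.80767002293437e-05
tool shift [ 0.0002 -0.0077  0.0033]
top tip_of gate_knob 0.36 [0.6431 0.168  0.0584] [283. 196.]
top tip_of gate_knob 0.62 [ 0.4189 -0.2126  0.0012] [422. 277.]
top tip_of gate_knob 0.44 [0.6431 0.1701 0.0548] [282. 196.]
side tip_of gate_knob 0.59 [0.6481 0.1685 0.0572] [255. 234.]
side tip_of gate_knob 0.74 [0.6468 0.1703 0.0587] [255. 234.]
side tip_of gate_knob 0.45 [0.6624 0.0956 0.005 ] [261. 234.]
```

>>> arm_command(
  plan=[
    {"claw":1,"tx":0,"ty":-0.001,"tz":0,"ax":0,"ay":0,"az":0},
    {"claw":1,"tx":0,"ty":-0.001,"tz":0,"ax":0,"ay":0,"az":0},
    {"claw":1,"tx":0,"ty":-0.001,"tz":0,"ax":0,"ay":0,"az":0},
    {"claw":1,"tx":0,"ty":-0.001,"tz":0,"ax":0,"ay":0,"az":0},
    {"claw":1,"tx":0,"ty":0,"tz":0,"ax":0,"ay":0,"az":0},
    {"claw":1,"tx":0,"ty":0,"tz":0,"ax":0,"ay":0,"az":0},
    {"claw":1,"tx":0,"ty":0,"tz":0,"ax":0,"ay":0,"az":0},
    {"claw":1,"tx":0,"ty":0,"tz":0,"ax":0,"ay":0,"az":0},
    {"claw":1,"tx":0,"ty":0,"tz":0,"ax":0,"ay":0,"az":0},
    {"claw":1,"tx":0,"ty":0,"tz":0,"ax":0,"ay":0,"az":0},
  ],
)

```text
clock: 9.33
tcp_pos: [0.6455, 0.1516, 0.2213]
orientation: [3.133, -0.086, -0.005]
contact_force: [-5.6, -14.6, 4.5]
grip_width: 0.0002
gripper_force: 7.5
```

The force is rising to 14.6 N with no motion, so the gate is at its stop. Back off, lift, and go over the plate's rear.

>>> arm_command(
  plan=[
    {"claw":1,"tx":0,"ty":0.01,"tz":0,"ax":0,"ay":0,"az":0},
    {"claw":1,"tx":0,"ty":0.01,"tz":0,"ax":0,"ay":0,"az":0},
    {"claw":1,"tx":0,"ty":0.012,"tz":0,"ax":0,"ay":0,"az":0},
    {"claw":1,"tx":0,"ty":0.01,"tz":-0.02,"ax":0,"ay":0,"az":0},
    {"claw":1,"tx":-0.02,"ty":0.01,"tz":-0.01,"ax":0,"ay":0,"az":0},
    {"claw":1,"tx":-0.02,"ty":0.004,"tz":0,"ax":0,"ay":0,"az":0},
    {"claw":1,"tx":-0.02,"ty":0,"tz":0,"ax":0,"ay":0,"az":0},
    {"claw":1,"tx":-0.02,"ty":0,"tz":0,"ax":0,"ay":0,"az":0},
    {"claw":1,"tx":-0.012,"ty":0,"tz":0,"ax":0,"ay":0,"az":0},
    {"claw":1,"tx":0,"ty":0,"tz":0,"ax":0,"ay":0,"az":0},
  ],
)

```text
clock: 10.17
tcp_pos: [0.5491, 0.1059, 0.252]
orientation: [-3.14, 0.077, 0.001]
contact_force: [-0.7, 0.1, -0.1]
grip_width: 0.0001
gripper_force: 0.0
```

```bash
python3 -c "
from h import *
to(-108,1,.040)
r.grab_frame('side');r.grab_frame('top')
for c in('top','side'): find('tip_of','plate',c);find('tip_of','gate_knob',c)"
```

```text
t 10.17 tip [0.549  0.1059 0.079 ] chute mm [-109.9    3.4] yaw -2.82 zax [-9.e-04  5.e-04 -1.e+00] F [-0.7  0.1 -0.1] w 7.29035831046659e-05
tool shift [0.0019 0.0024 0.039 ]
top tip_of plate 0.96 [0.4832 0.5355 0.0016] [152. 259.]
top tip_of plate 0.76 [0.3222 0.1664 0.0049] [286. 315.]
top tip_of gate_knob 0.55 [0.6423 0.166  0.0553] [284. 197.]
side tip_of plate 0.83 [ 0.4855  0.5389 -0.0031] [278. 398.]
side tip_of plate 0.77 [0.582  0.0991 0.0074] [291. 237.]
side tip_of plate 0.75 [0.5283 0.106  0.01  ] [311. 241.]
side tip_of plate 0.74 [0.6572 0.0972 0.0047] [263. 234.]
side tip_of plate 0.69 [ 0.323   0.1656 -0.0021] [391. 270.]
side tip_of gate_knob 0.48 [0.6451 0.171  0.0564] [256. 235.]
```

>>> arm_command(
  plan=[
    {"claw":1,"tx":0.002,"ty":0.0024,"tz":0.01,"ax":0,"ay":0,"az":0},
    {"claw":1,"tx":0,"ty":0,"tz":0.015,"ax":0,"ay":0,"az":0},
    {"claw":1,"tx":0,"ty":0,"tz":0.01,"ax":0,"ay":0,"az":0},
    {"claw":1,"tx":0,"ty":0,"tz":0.005,"ax":0,"ay":0,"az":0},
    {"claw":1,"tx":0,"ty":0,"tz":0.003,"ax":0,"ay":0,"az":0},
    {"claw":1,"tx":0,"ty":0,"tz":0.002,"ax":0,"ay":0,"az":0},
    {"claw":1,"tx":0,"ty":0,"tz":0,"ax":0,"ay":0,"az":0},
    {"claw":1,"tx":0,"ty":0,"tz":0,"ax":0,"ay":0,"az":0},
    {"claw":1,"tx":0,"ty":0,"tz":0,"ax":0,"ay":0,"az":0},
    {"claw":1,"tx":0,"ty":0,"tz":0,"ax":0,"ay":0,"az":0},
  ],
)

```text
clock: 11.3
tcp_pos: [0.5532, 0.1031, 0.2072]
orientation: [-3.14, 0.08, -0.001]
contact_force: [-0.2, 0.0, 0.1]
grip_width: 0.0002
gripper_force: 0.0
```

>>> arm_command(
  plan=[
    {"claw":1,"tx":0,"ty":0,"tz":0.001,"ax":0,"ay":0,"az":0},
    {"claw":1,"tx":0,"ty":0,"tz":0.001,"ax":0,"ay":0,"az":0},
    {"claw":1,"tx":0,"ty":0,"tz":0.001,"ax":0,"ay":0,"az":0},
    {"claw":1,"tx":0,"ty":0,"tz":0.0005,"ax":0,"ay":0,"az":0},
    {"claw":1,"tx":0,"ty":0,"tz":0.0005,"ax":0,"ay":0,"az":0},
    {"claw":1,"tx":0,"ty":0,"tz":0,"ax":0,"ay":0,"az":0},
    {"claw":1,"tx":0,"ty":0,"tz":0,"ax":0,"ay":0,"az":0},
    {"claw":1,"tx":0,"ty":0,"tz":0,"ax":0,"ay":0,"az":0},
    {"claw":1,"tx":0,"ty":0,"tz":0,"ax":0,"ay":0,"az":0},
    {"claw":1,"tx":0,"ty":0,"tz":0,"ax":0,"ay":0,"az":0},
  ],
)

```text
clock: 12.13
tcp_pos: [0.553, 0.1031, 0.2027]
orientation: [-3.141, 0.08, -0.0]
contact_force: [0.5, 0.8, -1.1]
grip_width: -0.0
gripper_force: 0.0
```

Tip at about 29.7 mm, no contact yet.

>>> arm_command(
  plan=[
    {"claw":1,"tx":0,"ty":0,"tz":0.0005,"ax":0,"ay":0,"az":0},
    {"claw":1,"tx":0,"ty":0,"tz":0.0005,"ax":0,"ay":0,"az":0},
    {"claw":1,"tx":0,"ty":0,"tz":0.0005,"ax":0,"ay":0,"az":0},
    {"claw":1,"tx":0,"ty":0,"tz":0.0005,"ax":0,"ay":0,"az":0},
    {"claw":1,"tx":0,"ty":0,"tz":0.0005,"ax":0,"ay":0,"az":0},
    {"claw":1,"tx":0,"ty":0,"tz":0.0005,"ax":0,"ay":0,"az":0},
    {"claw":1,"tx":0,"ty":0,"tz":0,"ax":0,"ay":0,"az":0},
    {"claw":1,"tx":0,"ty":0,"tz":0,"ax":0,"ay":0,"az":0},
    {"claw":1,"tx":0,"ty":0,"tz":0,"ax":0,"ay":0,"az":0},
    {"claw":1,"tx":0,"ty":0,"tz":0,"ax":0,"ay":0,"az":0},
  ],
)

```text
clock: 12.97
tcp_pos: [0.553, 0.1032, 0.2014]
orientation: [3.14, -0.08, 0.001]
contact_force: [-6.5, -0.4, 18.2]
grip_width: 0.0001
gripper_force: 9.2
```

>>> arm_command(
  plan=[
    {"claw":1,"tx":0,"ty":0,"tz":-0.0006,"ax":0,"ay":0,"az":0},
    {"claw":1,"tx":0,"ty":0,"tz":0,"ax":0,"ay":0,"az":0},
    {"claw":1,"tx":0,"ty":0,"tz":0,"ax":0,"ay":0,"az":0},
    {"claw":1,"tx":0,"ty":0,"tz":0,"ax":0,"ay":0,"az":0},
    {"claw":1,"tx":0,"ty":0,"tz":0,"ax":0,"ay":0,"az":0},
    {"claw":1,"tx":0,"ty":0,"tz":0,"ax":0,"ay":0,"az":0},
    {"claw":1,"tx":0,"ty":0,"tz":0,"ax":0,"ay":0,"az":0},
    {"claw":1,"tx":0,"ty":0,"tz":0,"ax":0,"ay":0,"az":0},
    {"claw":1,"tx":0,"ty":0,"tz":0,"ax":0,"ay":0,"az":0},
    {"claw":1,"tx":0,"ty":0,"tz":0,"ax":0,"ay":0,"az":0},
  ],
)

```text
clock: 13.8
tcp_pos: [0.553, 0.1032, 0.2016]
orientation: [3.14, -0.08, 0.0]
contact_force: [-5.4, -1.4, 14.8]
grip_width: -0.0
gripper_force: 7.3
```

>>> arm_command(
  plan=[
    {"claw":1,"tx":0,"ty":0,"tz":-0.0003,"ax":0,"ay":0,"az":0},
    {"claw":1,"tx":0.001,"ty":0,"tz":0,"ax":0,"ay":0,"az":0},
    {"claw":1,"tx":0.0015,"ty":0,"tz":0,"ax":0,"ay":0,"az":0},
    {"claw":1,"tx":0.002,"ty":0,"tz":0,"ax":0,"ay":0,"az":0},
    {"claw":1,"tx":0.002,"ty":0,"tz":0,"ax":0,"ay":0,"az":0},
    {"claw":1,"tx":0.002,"ty":0,"tz":0,"ax":0,"ay":0,"az":0},
    {"claw":1,"tx":0.002,"ty":0,"tz":0,"ax":0,"ay":0,"az":0},
    {"claw":1,"tx":0.001,"ty":0,"tz":0,"ax":0,"ay":0,"az":0},
    {"claw":1,"tx":0,"ty":0,"tz":0,"ax":0,"ay":0,"az":0},
    {"claw":1,"tx":0,"ty":0,"tz":0,"ax":0,"ay":0,"az":0},
  ],
)

```text
clock: 14.63
tcp_pos: [0.563, 0.1031, 0.2015]
orientation: [3.14, -0.079, -0.006]
contact_force: [-10.2, 0.6, 16.7]
grip_width: -0.0002
gripper_force: 8.7
```

```bash
python3 -c "
from h import *
st()
r.grab_frame('side')
find('tip_of','plate','side')"
```

```text
t 14.63 tip [0.5623 0.1031 0.0285] chute mm [-96.4   1.2] yaw -2.87 zax [-3.8e-03 -5.0e-04 -1.0e+00] F [-10.2   0.6  16.7] w -0.0001847772754990754
side tip_of plate 0.95 [ 0.4867  0.5371 -0.0029] [278. 396.]
side tip_of plate 0.93 [0.5913 0.0984 0.0101] [287. 236.]
side tip_of plate 0.8 [ 0.3248  0.165  -0.0015] [391. 270.]
```

Plate follows the finger (9 mm). Ease the press and keep dragging.

>>> arm_command(
  plan=[
    {"claw":1,"tx":0,"ty":0,"tz":-0.0008,"ax":0,"ay":0,"az":0},
    {"claw":1,"tx":0.001,"ty":0,"tz":0,"ax":0,"ay":0,"az":0},
    {"claw":1,"tx":0.002,"ty":0,"tz":0,"ax":0,"ay":0,"az":0},
    {"claw":1,"tx":0.002,"ty":0,"tz":0,"ax":0,"ay":0,"az":0},
    {"claw":1,"tx":0.002,"ty":0,"tz":0,"ax":0,"ay":0,"az":0},
    {"claw":1,"tx":0.002,"ty":0,"tz":0,"ax":0,"ay":0,"az":0},
    {"claw":1,"tx":0.002,"ty":0,"tz":0,"ax":0,"ay":0,"az":0},
    {"claw":1,"tx":0.002,"ty":0,"tz":0,"ax":0,"ay":0,"az":0},
    {"claw":1,"tx":0.002,"ty":0,"tz":0,"ax":0,"ay":0,"az":0},
    {"claw":1,"tx":0.002,"ty":0,"tz":0,"ax":0,"ay":0,"az":0},
  ],
)

```text
clock: 15.57
tcp_pos: [0.5801, 0.1022, 0.2018]
orientation: [3.14, -0.079, -0.006]
contact_force: [-8.1, -0.2, 12.1]
grip_width: -0.0002
gripper_force: 6.0
```

>>> arm_command(
  plan=[
    {"claw":1,"tx":0.002,"ty":0,"tz":0,"ax":0,"ay":0,"az":0},
    {"claw":1,"tx":0.002,"ty":0,"tz":0,"ax":0,"ay":0,"az":0},
    {"claw":1,"tx":0.002,"ty":0,"tz":0,"ax":0,"ay":0,"az":0},
    {"claw":1,"tx":0.002,"ty":0,"tz":0,"ax":0,"ay":0,"az":0},
    {"claw":1,"tx":0.002,"ty":0,"tz":0,"ax":0,"ay":0,"az":0},
    {"claw":1,"tx":0.002,"ty":0,"tz":0,"ax":0,"ay":0,"az":0},
    {"claw":1,"tx":0.002,"ty":0,"tz":0,"ax":0,"ay":0,"az":0},
    {"claw":1,"tx":0.002,"ty":0,"tz":0,"ax":0,"ay":0,"az":0},
    {"claw":1,"tx":0.002,"ty":0,"tz":0,"ax":0,"ay":0,"az":0},
    {"claw":1,"tx":0.002,"ty":0,"tz":0,"ax":0,"ay":0,"az":0},
  ],
)

```text
clock: 16.4
tcp_pos: [0.6001, 0.1012, 0.2019]
orientation: [3.14, -0.079, -0.006]
contact_force: [-8.0, 0.3, 11.0]
grip_width: -0.0001
gripper_force: 5.8
```

```bash
python3 -c "
from h import *
st()
r.grab_frame('side')
find('tip_of','plate','side')"
```

```text
t 16.4 tip [0.5995 0.1011 0.0289] chute mm [-59.1   1.1] yaw -2.87 zax [-3.6e-03 -3.0e-04 -1.0e+00] F [-8.   0.3 11. ] w -5.444496270346929e-05
side tip_of plate 0.92 [0.6278 0.0948 0.0084] [274. 234.]
side tip_of plate 0.83 [3.251e-01 1.668e-01 3.000e-04] [390. 270.]
side tip_of plate 0.7 [ 0.4893  0.5382 -0.0018] [276. 396.]
```

>>> arm_command(
  plan=[
    {"claw":1,"tx":0.002,"ty":0,"tz":0.0001,"ax":0,"ay":0,"az":0},
    {"claw":1,"tx":0.0025,"ty":0,"tz":0,"ax":0,"ay":0,"az":0},
    {"claw":1,"tx":0.0025,"ty":0,"tz":0,"ax":0,"ay":0,"az":0},
    {"claw":1,"tx":0.0025,"ty":0,"tz":0,"ax":0,"ay":0,"az":0},
    {"claw":1,"tx":0.0025,"ty":0,"tz":0,"ax":0,"ay":0,"az":0},
    {"claw":1,"tx":0.0025,"ty":0,"tz":0,"ax":0,"ay":0,"az":0},
    {"claw":1,"tx":0.0025,"ty":0,"tz":0,"ax":0,"ay":0,"az":0},
    {"claw":1,"tx":0.0025,"ty":0,"tz":0,"ax":0,"ay":0,"az":0},
    {"claw":1,"tx":0.0025,"ty":0,"tz":0,"ax":0,"ay":0,"az":0},
    {"claw":1,"tx":0.0025,"ty":0,"tz":0,"ax":0,"ay":0,"az":0},
  ],
)

```text
clock: 17.33
tcp_pos: [0.6247, 0.0999, 0.2019]
orientation: [3.14, -0.079, -0.005]
contact_force: [-7.6, 0.5, 11.7]
grip_width: -0.0001
gripper_force: 5.8
```

>>> arm_command(
  plan=[
    {"claw":1,"tx":0.002,"ty":0,"tz":0,"ax":0,"ay":0,"az":0},
    {"claw":1,"tx":0.002,"ty":0,"tz":0,"ax":0,"ay":0,"az":0},
    {"claw":1,"tx":0.002,"ty":0,"tz":0,"ax":0,"ay":0,"az":0},
    {"claw":1,"tx":0.002,"ty":0,"tz":0,"ax":0,"ay":0,"az":0},
    {"claw":1,"tx":0.002,"ty":0,"tz":0,"ax":0,"ay":0,"az":0},
    {"claw":1,"tx":0.002,"ty":0,"tz":0,"ax":0,"ay":0,"az":0},
    {"claw":1,"tx":0.002,"ty":0,"tz":0,"ax":0,"ay":0,"az":0},
    {"claw":1,"tx":0.002,"ty":0,"tz":0,"ax":0,"ay":0,"az":0},
    {"claw":1,"tx":0.002,"ty":0,"tz":0,"ax":0,"ay":0,"az":0},
    {"claw":1,"tx":0,"ty":0,"tz":0,"ax":0,"ay":0,"az":0},
  ],
)

```text
clock: 18.17
tcp_pos: [0.6431, 0.0991, 0.2021]
orientation: [-3.141, 0.079, 0.004]
contact_force: [-6.4, 0.1, 10.3]
grip_width: -0.0002
gripper_force: 5.4
```

```bash
python3 -c "
from h import *
st()
for i in range(2):
  im=r.grab_frame('side')
  find('tip_of','plate','side')
cv2.imwrite('pics/c2.png',cv2.resize(im[170:290,190:350,::-1],None,fx=4,fy=4))"
```

```text
t 18.17 tip [0.6426 0.0991 0.0291] chute mm [-16.    1.3] yaw -2.88 zax [-2.6e-03  1.0e-04 -1.0e+00] F [-6.4  0.1 10.3] w -0.0002421532582160128
side tip_of plate 0.9 [ 0.487   0.5353 -0.0021] [278. 395.]
side tip_of plate 0.65 [0.6711 0.0952 0.0071] [258. 233.]
side tip_of plate 0.61 [3.267e-01 1.653e-01 1.000e-04] [390. 269.]
side tip_of plate 0.97 [ 0.489   0.537  -0.0006] [276. 395.]
side tip_of plate 0.61 [0.3272 0.1657 0.0005] [390. 269.]
```

View pics/c2.png

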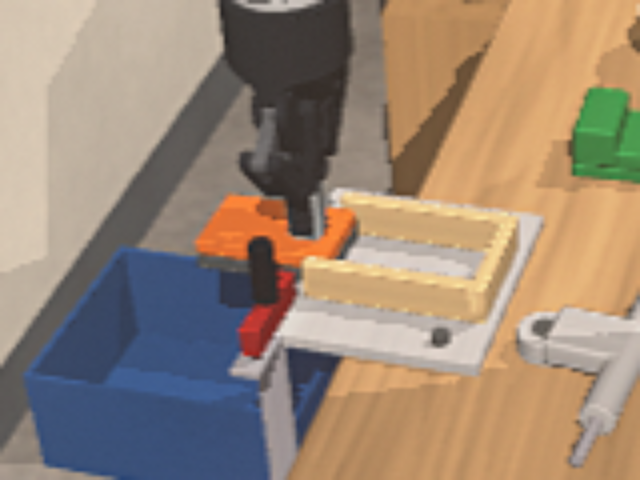

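The plate lies flat with its middle about 12 mm past the lip, held at (320,225), and the bin is open below. Lift off so it tips.

>>> arm_command(
  plan=[
    {"claw":1,"tx":0,"ty":0,"tz":-0.02,"ax":0,"ay":0,"az":0},
    {"claw":1,"tx":0,"ty":0,"tz":-0.04,"ax":0,"ay":0,"az":0},
    {"claw":1,"tx":0,"ty":0,"tz":-0.04,"ax":0,"ay":0,"az":0},
    {"claw":1,"tx":0,"ty":0,"tz":-0.03,"ax":0,"ay":0,"az":0},
    {"claw":1,"tx":0,"ty":0,"tz":0,"ax":0,"ay":0,"az":0},
    {"claw":1,"tx":0,"ty":0,"tz":0,"ax":0,"ay":0,"az":0},
    {"claw":1,"tx":0,"ty":0,"tz":0,"ax":0,"ay":0,"az":0},
    {"claw":1,"tx":0,"ty":0,"tz":0,"ax":0,"ay":0,"az":0},
    {"claw":1,"tx":0,"ty":0,"tz":0,"ax":0,"ay":0,"az":0},
    {"claw":1,"tx":0,"ty":0,"tz":0,"ax":0,"ay":0,"az":0},
  ],
)

```text
clock: 19.2
tcp_pos: [0.6435, 0.0984, 0.3298]
orientation: [3.14, -0.079, -0.004]
contact_force: [0.9, 0.1, -0.2]
grip_width: 0.0001
gripper_force: 0.0
```

```bash
python3 -c "
from h import *
st()
im=r.grab_frame('side'); find('tip_of','plate','side')
t=r.grab_frame('top'); find('tip_of','plate','top'); find('tip_of','gate_knob','top')
a=cv2.resize(im[170:290,190:350,::-1],(400,300));b=cv2.resize(t[130:250,240:400,::-1],(400,300))
cv2.imwrite('pics/c3.png',np.hstack([a,b]))"
```

```text
t 19.2 tip [0.6431 0.0983 0.1568] chute mm [-15.4   0.5] yaw -2.9 zax [-2.4e-03 -4.0e-04 -1.0e+00] F [ 0.9  0.1 -0.2] w 0.0001280538931031251
side tip_of plate 0.95 [ 0.3254  0.164  -0.0023] [390. 270.]
side tip_of plate 0.67 [ 0.4845  0.5393 -0.0025] [278. 398.]
side tip_of plate 0.43 [ 0.7051  0.0928 -0.1204] [251. 268.]
top tip_of plate 0.87 [0.3217 0.1675 0.0032] [286. 315.]
top tip_of plate 0.65 [0.4833 0.5388 0.0006] [151. 259.]
top tip_of gate_knob 0.53 [0.6413 0.1706 0.0562] [282. 197.]
```

View pics/c3.png

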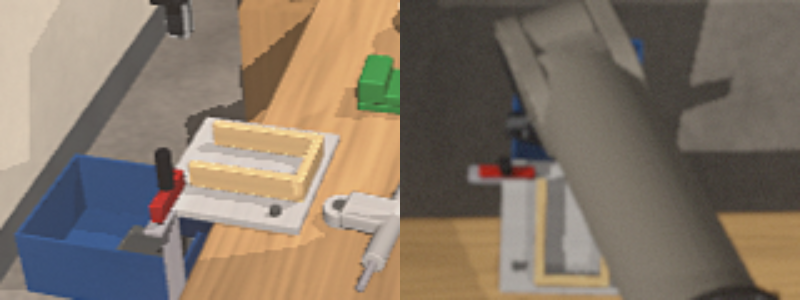

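The plate is in the bin with its grey underside showing at (145,238); the network puts it at z = −0.12, below the rim. The gate stands open and the channel is empty. The fingers are clear, so I let it settle and hand in.

>>> arm_command(
  plan=[
    {"claw":1,"tx":0,"ty":0,"tz":0,"ax":0,"ay":0,"az":0},
    {"claw":1,"tx":0,"ty":0,"tz":0,"ax":0,"ay":0,"az":0},
    {"claw":1,"tx":0,"ty":0,"tz":0,"ax":0,"ay":0,"az":0},
    {"claw":1,"tx":0,"ty":0,"tz":0,"ax":0,"ay":0,"az":0},
    {"claw":1,"tx":0,"ty":0,"tz":0,"ax":0,"ay":0,"az":0},
    {"claw":1,"tx":0,"ty":0,"tz":0,"ax":0,"ay":0,"az":0},
    {"claw":1,"tx":0,"ty":0,"tz":0,"ax":0,"ay":0,"az":0},
    {"claw":1,"tx":0,"ty":0,"tz":0,"ax":0,"ay":0,"az":0},
    {"claw":1,"tx":0,"ty":0,"tz":0,"ax":0,"ay":0,"az":0},
    {"claw":1,"tx":0,"ty":0,"tz":0,"ax":0,"ay":0,"az":0},
  ],
)

```text
clock: 20.28
tcp_pos: [0.6439, 0.0984, 0.3313]
orientation: [-3.141, 0.08, -0.0]
contact_force: [-0.3, -0.0, -0.3]
grip_width: 0.0003
gripper_force: 0.0
```

```bash
python3 -c "
from h import *
r.grab_frame('side'); find('tip_of','plate','side')
print(r.hand_in())"
```

```text
side tip_of plate 0.84 [0.488  0.5359 0.0009] [277. 394.]
side tip_of plate 0.81 [ 3.278e-01  1.674e-01 -2.000e-04] [389. 270.]
side tip_of plate 0.66 [ 0.7011  0.0951 -0.1201] [252. 269.]
the job is handed in; nothing more can be done
None
```

The job is handed in, with no verdict returned: the gate is open against its stop, the orange-faced plate was dragged flat over the lip and dropped into the blue bin, and measured force on the plate peaked at about 19.6 N at the end-of-move readings.

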